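# Move the battery from the charger to the glass grinder

## Robot

A 7-joint arm with a two-finger parallel gripper is mounted at the origin on the work surface. World frame = base frame: x ahead of the robot, y to its left, z up, the work surface at z = 0. Lengths are in mm, angles in rad, forces in N, time in s.
With the tool pointing down it reaches from about 400 to 850 mm from the base axis. Payload 10.4 kg.
Tool frame: the origin (TCP) lies between the finger pads; the fingertips stand 11 mm ahead of it and the grasp point (between the pads) lies 8 mm behind it; x points along the fingers, y is the direction in which the jaws open and shut, and the axes are right-handed (so a half turn about x gives the same grasp; the last joint's range is limited). The gripper opens to 87 mm and grips with 3 to 60 N. Pads are 19 mm wide; open, the fingers measure 117 mm over their backs; the gripper's body (75 mm by 190 mm) begins 51 mm behind the grasp point.
Start: joints at [1.26, 0.332, -0.065, 1.46, 0.022, 1.35, -0.088], TCP at [177.424, -599.311, 208.776] pointing down, gripper open.
Joint ranges: [-2.6, 2.6], [-0.5, 2.12], [-1.47, 1.34], [0.16, 2.42], [-1.27, 4.41], [0.06, 2.06], [-2.6, 2.6]. Speed limits (rad/s): [2.22, 2.22, 2.79, 2.79, 3.14, 3.14, 3.14].

## Interface

Orientations are given as a rotation vector (axis times angle).
In Python, from workcell import monitor, optics, manip, nets gives the robot as it stands.
- The arm moves only by the tool jog_arm, never from a script. Its argument "steps" is a list of rows, each a list of 3 entries, a list of its own where there are three numbers: the turn, a rotation vector about the tool's x, y, z in units of 6 degrees (1.0 is 6 degrees), then the shift along the tool's x, y, z in m, then the closure in counts, from 0 (fully open) to 255 (shut). In form: [[[rx, ry, rz], [x, y, z], claw], ...]. A call has 1 to 8 rows; each row is the pose to reach, as a shift and turn from the pose measured when the call began, along the tool's axes at that moment; what a row does not reach only later rows make up. A row lasts 1/10 s, in which the tool goes at most 50 mm and 8.59 degrees, less where a joint would pass 70% of its speed; a pose out of reach is approached as far as the arm can. A call with a gripper value outside its range is refused whole. The fingers move at their own pace and stop on an object; "grip_force" is the grip in N (left out, the last holds). Time passes only in rows, so rows that repeat a pose let the fingers close. It gives the time, the measured TCP pose, the force and the opening at its end, in the units of the state.
- monitor.get_obs(): the state, without advancing time (a new reading comes with each control period).
- optics.grab_frame(name): name is "scene" or "top"; returns the picture (420x560x3 uint8, red, green, blue); there is no depth.
- optics.calibration(name): a dict with "fx", "fy", "cx", "cy" (pixels), "dist_coeffs" ([k1, k2, p1, p2, k3] as OpenCV has them; the pictures are not rectified), "R" (3x3) and "t" (3): a world point X has camera coordinates R X + t. Camera axes: x right, y down, z forward; pixel columns grow to the right and rows downward; lengths in mm; the calibration is good to about 2 mm. A picture is of the moment at which its call begins. calibration takes no time and is no camera call.
- manip.job_done(): hands the job in, once; it reports no verdict.
Trained networks look in the newest picture that a camera, given by its name, has taken for a name from the list of things; names that differ only in an ending like _2 or _b are one class to them, and where a whole thing is asked for, a point or a joint stands for the part that bears it (a point fixed in the world has none). Each returns a list of dicts, best first, with "confidence" (0 to 1); they miss things now and then, are a little off and sometimes report something else, mostly with a low value. They report only what shows in the picture. A call takes as long as a camera call.
- nets.find_in(name, camera): "uv" ([column, row] in pixels, amid what is visible of it).
- nets.cut_out(name, camera): "region" (420x560 bool, what is visible of it) and "uv" ([column, row] in pixels, amid what is visible of it).
The state is a dict: "t": time; "qpos": joint angles; "joint_velocities": joint speeds; "tau": joint torques, N m; "ee_pos": TCP position; "tcp_rot": TCP orientation; "contact_force": force on the tool from outside, world axes, zero at the start; "torque": the same for the moment, N m; "gripper_width": opening from 0.0 (shut) to 1.0 (fully open).
Only numpy, scipy, OpenCV 4.12 (cv2) and the standard library are available. Lean on these libraries where they do the work, as an engineer would, in place of code of your own. Each camera call takes 0.05 s, during which the arm holds its last target. There are 200 camera calls.

## Task

Move the black battery block from the charger's push-push bay to the glass grinder's: press it down so that it clicks and springs up out of the charger, lift it out and stand it in the grinder's bay, then press it down until it locks there, nearly level with the grinder's top. Press gently (a load of 25 N breaks a bay) and leave the cups, bottle, jar, pliers and glass tile where they are.

Things in the scene. Friction and masses are not known exactly. Their poses are not given: they have to be found in the camera images.
- battery_center (a point): Centre (half-way up) of the loose battery: a plain black upright block with rounded edges, 56 mm along its own x, 36 mm along its own y, 48 mm tall (z up), 0.13 to 0.23 kg. It fits a bay either way round (half turn). At the start it is locked down in the charger, its top only 0.5 to 3.5 mm over the charger's top face, so that it cannot be gripped.
- charger: Fixed grey block with black cooling slots, 120 x 80 mm, 64 mm high, holding one push-push bay with a sprung platform in it. Origin: on the table right under the centre of the bay; x along the bay's long side, z up. The block reaches from -45 to +75 mm in x and +-40 mm in y; top face at z = 64 mm.
- grinder: Fixed bench glass grinder: white housing 185 x 104 mm, 64 mm high, steel work plate and a small upright brass bit (tip 31 mm over the top face, 91 mm from the bay in +x). Its bay, empty and released at the start, is like the charger's. Origin: on the table under the bay's centre; x along the bay's long side, z up. Housing: -45 to +140 mm in x, +-52 mm in y; top face at z = 64 mm.
- charger_mouth (a point): Centre of the mouth of the charger's bay, level with its top face. Both bays are wells 59 mm (x) by 39 mm (y) with a 3 mm 45-degree lead-in. Released, a battery stands 21.5 mm out of the top face; locked, its top is about 2 mm proud (give or take 1 mm; in the grinder from 0 to 8 mm proud, it cannot be known beforehand: the click depth must be felt).
- grinder_mouth (a point): Centre of the mouth of the grinder's bay, level with its top face. Each full press toggles a bay: pressed to about 4 mm below the locked height and let go, a released battery stays locked and a locked one springs up. A shorter press changes nothing. It takes 4 to 8 N down to the click, then 1 mm lower a stiff stop. A push of 10 to 14 N surely clicks; 25 N on the bay (push, weight and rub on its walls) breaks it.
- cup_mid: Clear plastic cup, loose, 66 mm across, 75 mm tall, between the two machines on the robot's side; not to be disturbed. Origin: centre of its underside.
- cup_side: Clear plastic cup, loose, 72 mm across, 85 mm tall; not to be disturbed. Origin: centre of its underside.
- water: Clear bottle with a white cap, loose, 66 mm across, 200 mm tall; not to be disturbed. Origin: centre of its underside.
- frit_jar: Amber glass jar with a white lid, loose, 64 mm across, 75 mm tall; not to be disturbed. Origin: centre of its underside.
- pliers: Pliers lying on the bench, loose, about 160 mm long, 12 mm high; not to be disturbed. Origin: at the pivot, on the table.
- glass_tile: Square of green glass lying flat, loose, 70 x 70 x 6 mm; not to be disturbed. Origin: centre of its underside.

How it is judged:
By the outcome, as a careful person would: the job done as asked, in the order asked, and still so for the second after the job is handed in, with the robot touching nothing.
It also fails if it takes over 56 s, if anything falls off the work surface, if the arm or the gripper's body presses on something with over 40 N, if the wrist force passes 120 N, or if a joint passes its speed limit or range.

## Working session

There is one attempt and no reset: what is moved stays moved. The work goes in short steps, Python scripts to look and compute and a tool call to move; the robot and the scene stay as the last step left them, time stands still between calls to the robot, and variables do not carry over. Pictures are saved under pics/ and viewed, on a budget of 10 in all, crops included, one or two more only if the job needs it, and the job is handed in when it is done.

Besides the shell and the picture viewer there is one more tool, called after "Emit:" as a command line: name --argument value ..., lists and objects as JSON in quotes. jog_arm: Moves the arm, as the interface text tells. Its arguments: {"type":"object","properties":{"steps":{"type":"array","items":{"type":"array"}},"grip_force":{"type":"number"}},"required":["steps"]}

```bash
mkdir -p pics
cat > h.py <<'E'
import numpy as np, cv2
from workcell import monitor, optics, manip, nets
from scipy.spatial.transform import Rotation as Rn
def cal(c):
    k=optics.calibration(c); K=np.array([[k['fx'],0,k['cx']],[0,k['fy'],k['cy']],[0,0,1.]])
    return K,np.array(k['dist_coeffs'],float),np.array(k['R'],float),np.array(k['t'],float)
def w(c,uv,z):
    K,d,R,t=cal(c); uv=np.array(uv,float).reshape(-1,1,2)
    n=cv2.undistortPoints(uv,K,d)[:,0]; r=np.c_[n,np.ones(len(n))]@R; o=-R.T@t
    return o+r*((z-o[2])/r[:,2])[:,None]
def px(c,X):
    K,d,R,t=cal(c); return cv2.projectPoints(np.array(X,float).reshape(-1,3),cv2.Rodrigues(R)[0],t,K,d)[0][:,0]
def save(im,n): cv2.imwrite('pics/'+n,im[...,::-1])
E
python3 - <<'E'
from h import *
np.set_printoptions(precision=1,suppress=True)
for c in('scene','top'):
    im=optics.grab_frame(c); save(im,c+'0.png'); print(c,-cal(c)[2].T@cal(c)[3])
    for n in('battery_center','charger','grinder','charger_mouth','grinder_mouth','cup_mid'):
        r=nets.find_in(n,c)[:2]
        print(n,[(np.array(q['uv']),round(q['confidence'],2),w(c,q['uv'],64)[0]) for q in r])
print(monitor.get_obs())
E
```

```text
scene [1118.4 -583.9  880. ]
battery_center [(array([313.3, 155.4]), 0.49, array([518. , 210.4,  64. ]))]
charger [(array([318. , 165.3]), 0.64, array([552.6, 187.4,  64. ]))]
grinder [(array([194.1, 261. ]), 0.66, array([ 553.2, -236.1,   64. ])), (array([113. , 297.8]), 0.56, array([ 502.2, -412.9,   64. ]))]
charger_mouth [(array([315.4, 165.9]), 0.63, array([549.1, 181. ,  64. ]))]
grinder_mouth [(array([194.6, 259.1]), 0.62, array([ 550., -232.,   64.]))]
cup_mid [(array([224.5, 178.4]), 0.67, array([409. , -10.2,  64. ]))]
top [462.6  -0.6 992.1]
battery_center [(array([190.7, 239. ]), 0.73, array([504.8, 215.7,  64. ]))]
charger [(array([200.6, 229.8]), 0.84, array([526.9, 193.4,  64. ])), (array([126.2, 222.5]), 0.27, array([539.3, 373.9,  64. ]))]
grinder [(array([374.9, 239.1]), 0.73, array([ 514.4, -212.9,   64. ]))]
charger_mouth [(array([199.4, 225. ]), 0.7, array([538. , 196.7,  64. ]))]
grinder_mouth [(array([377.5, 241.1]), 0.79, array([ 509.8, -219. ,   64. ])), (array([445.6, 273.7]), 0.69, array([ 436.3, -380.6,   64. ]))]
cup_mid [(array([281.6, 288.7]), 0.62, array([396.6,   1.2,  64. ]))]
{'t': 0.7, 'qpos': array([ 1.3,  0.3, -0.1,  1.5,  0. ,  1.3, -0.1]), 'joint_velocities': array([-0.,  0., -0.,  0., -0., -0., -0.]), 'tau': array([  0. , -62.3,   0. , -39. ,  -0.1,   0. ,   0. ]), 'ee_pos': array([ 177.4, -599.3,  208.8]), 'tcp_rot': array([ 2.1,  0.3, -2.1]), 'contact_force': array([-0.2, -0.2,  0.2]), 'torque': array([ 0., -0., -0.]), 'gripper_width': 0.9965854198961672}
```

View pics/top0.png

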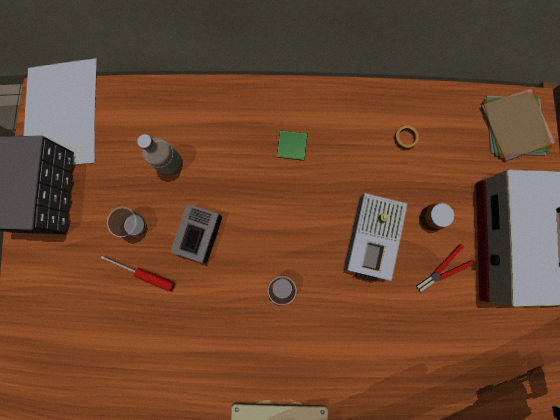

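View pics/scene0.png

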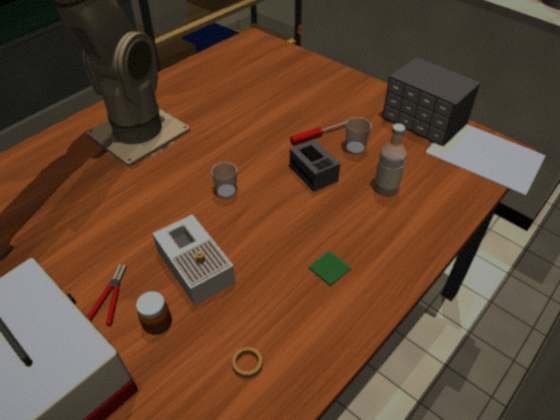

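The top view shows the charger with the battery near (191,238), and the grinder with its empty bay near (373,256) and its bit at (384,217). The scene view agrees: battery about (316,154), grinder bay about (183,235). Next I fit the box outlines to the network masks in both views.

```bash
cat > fit.py <<'E'
from h import *
from scipy.optimize import minimize
np.set_printoptions(precision=2,suppress=True)
def corners(p,bx,zs):
    c,s=np.cos(p[2]),np.sin(p[2])
    return np.array([[p[0]+c*x-s*y,p[1]+s*x+c*y,z] for z in zs for x,y in((bx[0],bx[2]),(bx[1],bx[2]),(bx[1],bx[3]),(bx[0],bx[3]))])
S=4
def hull(c,p,bx,zs):
    m=np.zeros((420*S,560*S),np.uint8); q=(px(c,corners(p,bx,zs))+.5)*S-.5
    cv2.fillConvexPoly(m,cv2.convexHull(np.round(q*16).astype(np.int32)),1,shift=4); return m>0
def cost(p,ms,bx,zs):
    v=0
    for c,m in ms.items():
        h=hull(c,p,bx,zs); v+=1-(h&m).sum()/(h|m).sum()
    return v
def fit(ms,p0,bx,zs):
    best=None
    for _ in range(2):
        r=minimize(cost,p0,args=(ms,bx,zs),method='Nelder-Mead',options=dict(initial_simplex=np.array(p0)+np.array([[0,0,0],[15,0,0],[0,15,0],[0,0,.15]])/(1+2*_),xatol=.02,fatol=1e-5)); p0=r.x
    return r.x,r.fun
B={'charger':(-45,75,-40,40),'grinder':(-45,140,-52,52)}
E
python3 - <<'E'
from fit import *
ims={c:optics.grab_frame(c) for c in('top','scene')}
vis={}
for n,p0 in(('charger',(505,212,-.3)),('grinder',(475,-210,-.25))):
    ms={}
    for c in ims:
        r=nets.cut_out(n,c)
        r=max(r,key=lambda q:q['confidence']); m=np.array(r['region'],np.uint8)
        ms[c]=np.kron(m,np.ones((S,S),np.uint8))>0; print(n,c,r['confidence'],m.sum())
    for sel in(['top'],['scene'],['top','scene']):
        p,f=fit({c:ms[c] for c in sel},p0,B[n],(0,64)); print(n,sel,p,f)
    vis[n]=p
crops=[]
for n,p in vis.items():
  for c in ims:
    im=cv2.resize(ims[c],None,fx=S,fy=S,interpolation=cv2.INTER_CUBIC)
    for bx,zs in((B[n],(64,)),(B[n],(0,)),((-29.5,29.5,-19.5,19.5),(64,))):
        q=(px(c,corners(p,bx,zs))+.5)*S-.5
        cv2.polylines(im,[np.round(q).astype(np.int32)],True,(255,0,255),1)
    u=((px(c,[[p[0],p[1],64]])[0]+.5)*S).astype(int)
    crops.append(im[u[1]-150:u[1]+150,u[0]-200:u[0]+200])
save(np.vstack([np.hstack(crops[:2]),np.hstack(crops[2:])]),'fit.png')
np.save('fit.npy',np.array([vis['charger'],vis['grinder']]))
E
```

```text
charger top 0.86 1470
charger scene 0.59 1591
charger ['top'] [505.36 214.35  -0.29] 0.26445064068423196
charger ['scene'] [506.53 214.58  -0.28] 0.14583475939489354
charger ['top', 'scene'] [506.1  214.49  -0.29] 0.4140384291902701
grinder top 0.58 3933
grinder scene 0.73 4158
grinder ['top'] [ 474.04 -209.64   -0.22] 0.04782472613458533
grinder ['scene'] [ 474.9  -207.55   -0.21] 0.03237636058148874
grinder ['top', 'scene'] [ 474.32 -208.62   -0.21] 0.09278963015219643
```

View pics/fit.png

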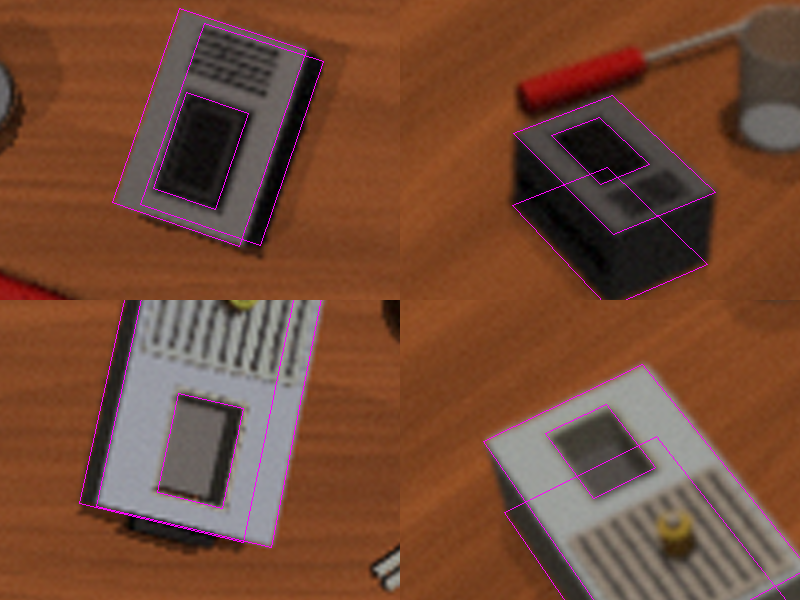

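Both outlines match: charger bay (506, 214.5) yaw -0.29, grinder bay (474.3, -208.6) yaw -0.21.

```bash
cat > go.py <<'E'
# usage: go.py x y z yaw  -> turn (6 deg units) and shift (m) in the present tool axes, tool down, jaws along yaw+90
from h import *; import sys
np.set_printoptions(precision=4,suppress=True)
o=monitor.get_obs(); R=Rn.from_rotvec(o['tcp_rot'])
print('t',o['t'],'pos',o['ee_pos'],'F',o['contact_force'],'w',o['gripper_width'],'q',o['qpos'])
print(R.as_matrix())
a=[float(v) for v in sys.argv[1:]]
for i in range(0,len(a),4):
    x,y,z,yaw=a[i:i+4]; best=[]
    for s in(1,-1):
        Y=s*np.array([-np.sin(yaw),np.cos(yaw),0]); X=np.array([0,0,-1.])
        T=Rn.from_matrix(np.c_[X,Y,np.cross(X,Y)]); best.append((R.inv()*T).as_rotvec()/np.radians(6))
    print('turn',min(best,key=np.linalg.norm),'shift',R.inv().apply(np.array([x,y,z])-o['ee_pos'])/1000)
E
python3 go.py 480 -200 220 -.29 506 214.5 120 -.29
```

```text
t 1.0 pos [ 177.4048 -599.3071  208.7944] F [ 0.0229 -0.4489  0.1806] w 0.996416311367494 q [ 1.2604  0.3322 -0.0647  1.4601  0.0216  1.3499 -0.0885]
[[ 0.      0.2839 -0.9589]
 [-0.0001 -0.9589 -0.2839]
 [-1.      0.0001 -0.    ]]
turn [ 5.5177 -0.0004 -0.0009] shift [-0.0112 -0.297  -0.4035]
turn [ 5.5177 -0.0004 -0.0009] shift [ 0.0887 -0.6871 -0.5461]
```

Emit:
jog_arm --steps '[[[5.5, 0, 0], [-0.011, -0.297, -0.404], 0], [[5.5, 0, 0], [-0.011, -0.297, -0.404], 0], [[5.5, 0, 0], [-0.011, -0.297, -0.404], 0], [[5.5, 0, 0], [-0.011, -0.297, -0.404], 0], [[5.5, 0, 0], [-0.011, -0.297, -0.404], 0], [[5.5, 0, 0], [-0.011, -0.297, -0.404], 0], [[5.5, 0, 0], [-0.011, -0.297, -0.404], 0], [[5.5, 0, 0], [-0.011, -0.297, -0.404], 0]]'

```text
t: 1.8
ee_pos: [416.5, -283.9, 217.8]
tcp_rot: [-2.068, 0.301, 2.066]
contact_force: [0.8, -0.7, -0.6]
gripper_width: 0.999
```

```bash
python3 go.py 506 214.5 150 -.29
```

```text
t 1.8 pos [ 416.4531 -283.9245  217.8202] F [ 0.8172 -0.6502 -0.6005] w 0.9987964637445411 q [ 0.7945  0.0764 -0.3006  1.7484  0.0237  1.3194 -1.3704]
[[ 0.0006 -0.2844 -0.9587]
 [-0.0008 -0.9587  0.2844]
 [-1.      0.0006 -0.0008]]
turn [ 0.0154 -0.0077 -0.0053] shift [ 0.0675 -0.5033  0.056 ]
```

Emit:
jog_arm --steps '[[[0, 0, 0], [0.0, -0.503, 0.056], 255], [[0, 0, 0], [0.0, -0.503, 0.056], 255], [[0, 0, 0], [0.0, -0.503, 0.056], 255], [[0, 0, 0], [0.0, -0.503, 0.056], 255], [[0, 0, 0], [0.0, -0.503, 0.056], 255], [[0, 0, 0], [0.0, -0.503, 0.056], 255], [[0, 0, 0], [0.067, -0.503, 0.056], 255], [[0, 0, 0], [0.067, -0.503, 0.056], 255]]' --grip_force 30

```text
t: 2.6
ee_pos: [486.2, 105.2, 187.2]
tcp_rot: [-2.07, 0.301, 2.064]
contact_force: [0.8, -0.7, 0.1]
gripper_width: 0.352
```

```bash
python3 go.py 506 214.5 100 -.29
```

```text
t 2.6 pos [486.2129 105.1755 187.1672] F [ 0.7719 -0.7142  0.0966] w 0.35204904101066525 q [ 0.3623  0.1171 -0.707   1.7917  0.0817  1.2593 -2.2257]
[[ 0.0028 -0.2847 -0.9586]
 [-0.0009 -0.9586  0.2847]
 [-1.      0.0001 -0.003 ]]
turn [ 0.0123 -0.0284 -0.0008] shift [ 0.0871 -0.1104  0.0124]
```

Emit:
jog_arm --steps '[[[0, 0, 0], [0.06, -0.11, 0.012], 255], [[0, 0, 0], [0.06, -0.11, 0.012], 255], [[0, 0, 0], [0.087, -0.11, 0.012], 255], [[0, 0, 0], [0.087, -0.11, 0.012], 255], [[0, 0, 0], [0.087, -0.11, 0.012], 255], [[0, 0, 0], [0.087, -0.11, 0.012], 255]]'

```text
t: 3.2
ee_pos: [507.2, 213.1, 101.4]
tcp_rot: [-2.071, 0.302, 2.061]
contact_force: [-0.2, -0.0, 1.1]
gripper_width: 0.008
```

```bash
python3 go.py 506 214.5 78 -.29
python3 - <<'E'
from fit import *
p=np.load('fit.npy')[0]; cr=[]
for c in('top','scene'):
    im=cv2.resize(optics.grab_frame(c),None,fx=S,fy=S,interpolation=cv2.INTER_CUBIC)
    u=((px(c,[[p[0],p[1],64]])[0]+.5)*S).astype(int)
    cr.append(im[u[1]-200:u[1]+200,u[0]-200:u[0]+200])
save(np.hstack(cr),'over.png')
E
```

```text
t 3.2 pos [507.2402 213.105  101.4154] F [-0.1574 -0.044   1.1463] w 0.007833799958000754 q [ 0.15    0.3448 -0.7447  1.7636  0.2598  1.1296 -2.5377]
[[ 0.0046 -0.2861 -0.9582]
 [-0.001  -0.9582  0.2861]
 [-1.     -0.0004 -0.0047]]
turn [-0.0018 -0.0452  0.0036] shift [ 0.0234 -0.001   0.0017]
```

View pics/over.png

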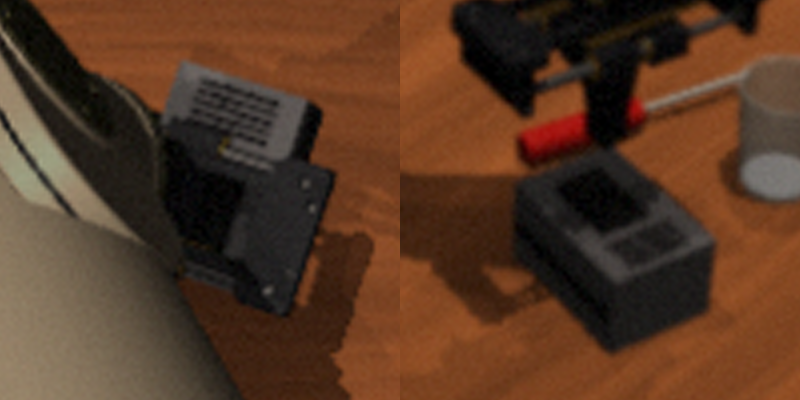

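Closed fingers hover above the bay, but the last joint (-2.54) is near its limit, so I use the half-turned grasp.

Emit:
jog_arm --steps '[[[-11, 0, 0], [0, -0.001, 0.002], 255], [[-11, 0, 0], [0, -0.001, 0.002], 255], [[-11, 0, 0], [0, -0.001, 0.002], 255], [[-11, 0, 0], [0, -0.001, 0.002], 255], [[-11, 0, 0], [0, -0.001, 0.002], 255], [[-11, 0, 0], [0, -0.001, 0.002], 255], [[-11, 0, 0], [0, -0.001, 0.002], 255], [[-11, 0, 0], [0, -0.001, 0.002], 255]]'

```text
t: 4.1
ee_pos: [506.7, 213.4, 102.8]
tcp_rot: [1.712, 0.783, -1.7]
contact_force: [0.3, 0.0, -0.4]
gripper_width: 0.007
```

Emit:
jog_arm --steps '[[[-11, 0, 0], [0, 0, 0], 255], [[-11, 0, 0], [0, 0, 0], 255], [[-11, 0, 0], [0, 0, 0], 255], [[-11, 0, 0], [0, 0, 0], 255], [[-11, 0, 0], [0, 0, 0], 255], [[-11, 0, 0], [0, 0, 0], 255], [[-11, 0, 0], [0, 0, 0], 255], [[-11, 0, 0], [0, 0, 0], 255]]'

```text
t: 4.9
ee_pos: [507.6, 212.2, 103.9]
tcp_rot: [0.873, 1.379, -0.868]
contact_force: [0.4, -0.9, -1.0]
gripper_width: 0.005
```

```bash
python3 go.py 506 214.5 81 -.29
```

```text
t 4.9 pos [507.5909 212.1856 103.8616] F [ 0.358  -0.859  -1.0108] w 0.004589429988086806 q [ 0.4531  0.5104 -1.168   1.7525  0.509   1.2131 -0.4031]
[[ 0.0096  0.9003  0.4352]
 [-0.0026  0.4352 -0.9003]
 [-1.      0.0075  0.0065]]
turn [-7.9309  0.0882 -0.0418] shift [ 0.0228 -0.0006 -0.0029]
```

Emit:
jog_arm --steps '[[[-7.9, 0.1, 0], [0.012, 0, -0.003], 255], [[-7.9, 0.1, 0], [0.012, 0, -0.003], 255], [[-7.9, 0.1, 0], [0.012, 0, -0.003], 255], [[-7.9, 0.1, 0], [0.012, 0, -0.003], 255], [[-7.9, 0.1, 0], [0.012, 0, -0.003], 255], [[-7.9, 0.1, 0], [0.012, 0, -0.003], 255], [[-7.9, 0.1, 0], [0.012, 0, -0.003], 255]]'

```text
t: 5.6
ee_pos: [507.2, 213.7, 92.4]
tcp_rot: [0.234, 1.556, -0.228]
contact_force: [-0.2, 0.0, 0.1]
gripper_width: 0.006
```

```bash
python3 go.py 506 214.5 81 -.29
```

```text
t 5.6 pos [507.2477 213.7133  92.4489] F [-0.1996  0.0278  0.1446] w 0.006470973058908489 q [ 0.5267  0.6425 -1.3147  1.7567  0.6529  1.2645  0.3254]
[[ 0.003   0.2898  0.9571]
 [ 0.0035  0.9571 -0.2898]
 [-1.      0.0042  0.0019]]
turn [-0.0387  0.0182 -0.0399] shift [ 0.0114  0.0003 -0.0014]
```

Emit:
jog_arm --steps '[[[0, 0, 0], [0.011, 0, -0.001], 255], [[0, 0, 0], [0.011, 0, -0.001], 255], [[0, 0, 0], [0.013, 0, -0.001], 255], [[0, 0, 0], [0.015, 0, -0.001], 255], [[0, 0, 0], [0.015, 0, -0.001], 255]]'

```text
t: 6.1
ee_pos: [506.2, 214.0, 77.3]
tcp_rot: [0.234, 1.556, -0.228]
contact_force: [0.3, 0.3, 0.3]
gripper_width: 0.008
```

Emit:
jog_arm --steps '[[[0, 0, 0], [0.001, 0, 0], 255], [[0, 0, 0], [0.0015, 0, 0], 255], [[0, 0, 0], [0.002, 0, 0], 255], [[0, 0, 0], [0.002, 0, 0], 255]]'

```text
t: 6.5
ee_pos: [506.2, 214.0, 75.2]
tcp_rot: [0.234, 1.556, -0.228]
contact_force: [0.1, 0.9, -0.3]
gripper_width: 0.001
```

Emit:
jog_arm --steps '[[[0, 0, 0], [0.001, 0, 0], 255], [[0, 0, 0], [0.001, 0, 0], 255], [[0, 0, 0], [0.002, 0, 0], 255], [[0, 0, 0], [0.002, 0, 0], 255]]'

```text
t: 6.9
ee_pos: [506.2, 214.0, 73.1]
tcp_rot: [0.234, 1.556, -0.228]
contact_force: [0.4, 0.4, -0.4]
gripper_width: 0.01
```

Emit:
jog_arm --steps '[[[0, 0, 0], [0.001, 0, 0], 255], [[0, 0, 0], [0.001, 0, 0], 255], [[0, 0, 0], [0.002, 0, 0], 255], [[0, 0, 0], [0.002, 0, 0], 255]]'

```text
t: 7.3
ee_pos: [506.2, 214.0, 71.0]
tcp_rot: [0.234, 1.556, -0.228]
contact_force: [-1.0, 0.6, -0.8]
gripper_width: 0.007
```

Run:
```python
from fit import *
o=monitor.get_obs();print(o['contact_force'],o['ee_pos'],o['tau'],o['gripper_width'])
p=np.load('fit.npy')[0]; c='scene'
im=cv2.resize(optics.grab_frame(c),None,fx=6,fy=6,interpolation=cv2.INTER_CUBIC)
u=((px(c,[[p[0],p[1],64]])[0]+.5)*6).astype(int)
save(im[u[1]-300:u[1]+250,u[0]-300:u[0]+300],'press1.png')
```

```text
[-0.97  0.56 -0.81] [506.16 213.98  70.99] [ -0.04 -49.28 -22.7  -29.45  -0.02   0.01  -0.01] 0.006889202378679529
```

View pics/press1.png

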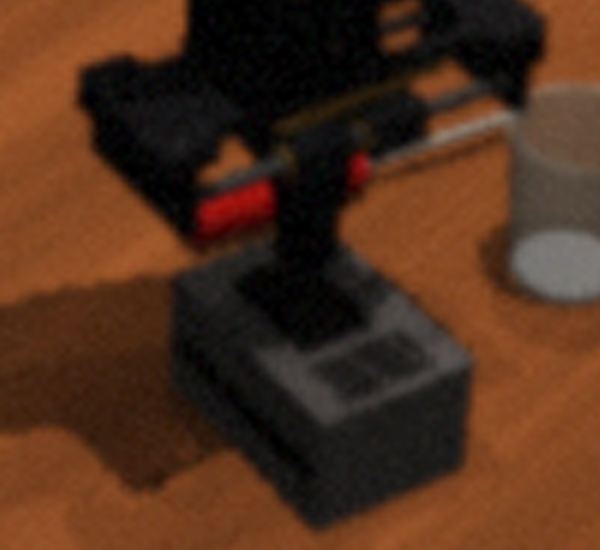

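The fingertips are over the battery's middle (about (305,270)) with no load yet; I keep going down in small steps.

Emit:
jog_arm --steps '[[[0, 0, 0], [0.001, 0, 0], 255], [[0, 0, 0], [0.001, 0, 0], 255], [[0, 0, 0], [0.002, 0, 0], 255], [[0, 0, 0], [0.002, 0, 0], 255]]'

```text
t: 7.75
ee_pos: [506.1, 213.9, 68.9]
tcp_rot: [0.234, 1.556, -0.228]
contact_force: [-0.1, 0.1, -0.1]
gripper_width: 0.005
```

Emit:
jog_arm --steps '[[[0, 0, 0], [0.001, 0, 0], 255], [[0, 0, 0], [0.001, 0, 0], 255]]'

```text
t: 7.95
ee_pos: [506.0, 213.9, 67.8]
tcp_rot: [0.234, 1.557, -0.228]
contact_force: [-0.5, -0.0, 0.5]
gripper_width: 0.004
```

Emit:
jog_arm --steps '[[[0, 0, 0], [0.001, 0, 0], 255], [[0, 0, 0], [0.001, 0, 0], 255]]'

```text
t: 8.15
ee_pos: [506.0, 213.9, 66.6]
tcp_rot: [0.234, 1.557, -0.228]
contact_force: [-0.1, 0.3, 0.2]
gripper_width: 0.006
```

Run:
```python
from fit import *
o=monitor.get_obs();print(o['contact_force'],o['ee_pos'],o['qpos'])
p=np.load('fit.npy')[0]; c='scene'
f=optics.grab_frame(c)
r=nets.cut_out('battery_center',c); print([(q['uv'],q['confidence'],q['region'].sum()) for q in r])
im=cv2.resize(f,None,fx=6,fy=6,interpolation=cv2.INTER_CUBIC)
im=np.clip(im.astype(float)*2.2,0,255).astype(np.uint8)
P=[*o['ee_pos'][:2]]
for z,col in((o['ee_pos'][2]-11,(0,255,0)),(o['ee_pos'][2],(255,255,0))):
    a=((px(c,[P+[z]])[0]+.5)*6).astype(int); cv2.circle(im,a.tolist(),4,col,1)
q=(px(c,corners(p,(-29.5,29.5,-19.5,19.5),(64,)))+.5)*6
cv2.polylines(im,[np.round(q).astype(np.int32)],True,(255,0,255),1)
u=((px(c,[[p[0],p[1],64]])[0]+.5)*6).astype(int)
save(im[u[1]-250:u[1]+200,u[0]-250:u[0]+250],'press2.png')
```

```text
[-0.07  0.32  0.22] [505.98 213.86  66.6 ] [ 0.51  0.67 -1.28  1.78  0.68  1.23  0.31]
[([311.0, 156.6], 0.52, np.int64(189))]
```

View pics/press2.png

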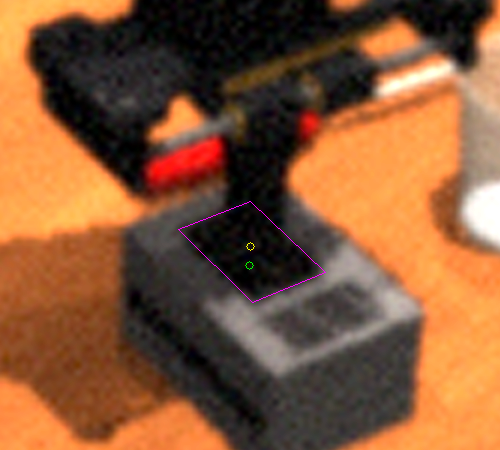

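No contact yet though the reported tip is below the battery's top; the gripper body also looks some 10–15 mm higher than its reported pose implies. I keep feeling downward in 1 mm steps.

Emit:
jog_arm --steps '[[[0, 0, 0], [0.001, 0, 0], 255], [[0, 0, 0], [0.002, 0, 0], 255], [[0, 0, 0], [0.002, 0, 0], 255]]'

```text
t: 8.55
ee_pos: [506.0, 213.8, 64.6]
tcp_rot: [0.234, 1.557, -0.229]
contact_force: [-0.3, 0.4, 0.0]
gripper_width: 0.007
```

Emit:
jog_arm --steps '[[[0, 0, 0], [0.001, 0, 0], 255], [[0, 0, 0], [0.001, 0, 0], 255]]'

```text
t: 8.75
ee_pos: [505.9, 213.8, 63.4]
tcp_rot: [0.233, 1.557, -0.229]
contact_force: [1.0, -0.1, 0.0]
gripper_width: 0.007
```

Run:
```python
from fit import *
o=monitor.get_obs();print(o['contact_force'],o['ee_pos'],o['tau'])
p=np.load('fit.npy')[0]; c='scene'
f=np.mean([optics.grab_frame(c).astype(float) for _ in range(6)],0)
im=cv2.resize(f,None,fx=9,fy=9,interpolation=cv2.INTER_CUBIC)
im=(255*np.clip((im-5)/90,0,1)**.6).astype(np.uint8)
P=[*o['ee_pos'][:2]]
for dz,col in((-11,(0,255,0)),(0,(255,255,0)),(59,(0,255,255))):
    a=((px(c,[P+[o['ee_pos'][2]+dz]])[0]+.5)*9).astype(int); cv2.circle(im,a.tolist(),4,col,1)
u=((px(c,[[p[0],p[1],64]])[0]+.5)*9).astype(int)
save(im[u[1]-350:u[1]+200,u[0]-350:u[0]+350],'press3.png')
```

```text
[ 1.02 -0.06  0.  ] [505.91 213.8   63.43] [ -0.05 -49.71 -22.82 -29.11  -0.03   0.01  -0.01]
```

View pics/press3.png

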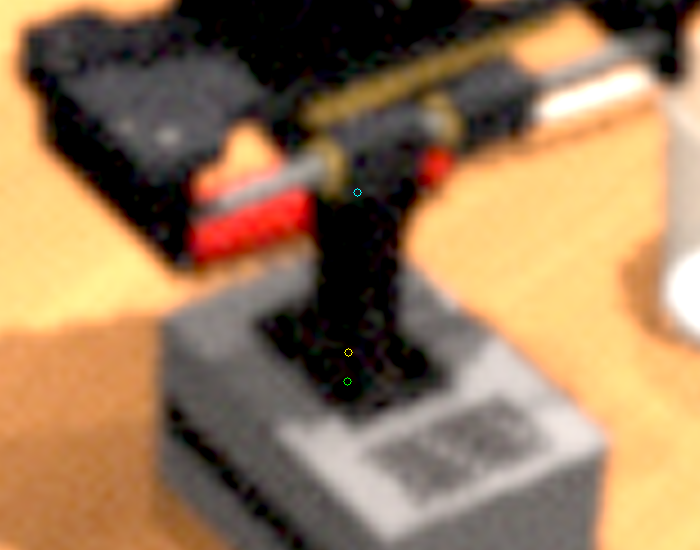

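Run:
```python
from fit import *
o=monitor.get_obs(); R=Rn.from_rotvec(o['tcp_rot']); p=np.load('fit.npy')[0]
u=((px('scene',[[p[0],p[1],64]])[0]+.5)*9).astype(int)-[350,350]
for b in(59,70,80):
  for sy in(95,-95):
    for sz in(37,-37):
      X=o['ee_pos']+R.apply([-b,sy,sz]); print(b,sy,sz,X,(px('scene',X)[0]+.5)*9-u)
```

```text
59 95 37 [568.83 293.87 122.97] [700.34 156.37]
59 95 -37 [498.01 315.34 122.88] [552.12  29.48]
59 -95 37 [513.71 112.04 122.33] [143.59 372.2 ]
59 -95 -37 [442.89 133.51 122.24] [  7.09 230.58]
70 95 37 [568.81 293.84 133.97] [703.99 125.57]
70 95 -37 [497.99 315.3  133.88] [554.75  -0.97]
70 -95 37 [513.69 112.01 133.33] [143.87 340.89]
70 -95 -37 [442.87 133.48 133.24] [  6.51 199.58]
80 95 37 [568.79 293.81 143.97] [707.34  97.25]
80 95 -37 [497.97 315.28 143.88] [557.16 -28.94]
80 -95 37 [513.66 111.98 143.33] [144.13 312.07]
80 -95 -37 [442.85 133.45 143.24] [  5.97 171.06]
```

Emit:
jog_arm --steps '[[[0, 0, 0], [0.001, 0, 0], 255], [[0, 0, 0], [0.002, 0, 0], 255]]'

```text
t: 9.25
ee_pos: [506.0, 213.9, 61.5]
tcp_rot: [0.234, 1.557, -0.229]
contact_force: [-0.6, -0.2, -0.4]
gripper_width: 0.007
```

Emit:
jog_arm --steps '[[[0, 0, 0], [0.001, 0, 0], 255], [[0, 0, 0], [0.001, 0, 0], 255]]'

```text
t: 9.45
ee_pos: [505.9, 213.8, 60.4]
tcp_rot: [0.233, 1.557, -0.229]
contact_force: [-0.8, -0.3, -0.2]
gripper_width: 0.006
```

Emit:
jog_arm --steps '[[[0, 0, 0], [0.001, 0, 0], 255], [[0, 0, 0], [0.001, 0, 0], 255]]'

```text
t: 9.65
ee_pos: [505.9, 213.8, 59.2]
tcp_rot: [0.233, 1.557, -0.229]
contact_force: [1.4, -0.1, 0.2]
gripper_width: 0.008
```

Emit:
jog_arm --steps '[[[0, 0, 0], [0.001, 0, 0], 255], [[0, 0, 0], [0.001, 0, 0], 255]]'

```text
t: 9.85
ee_pos: [505.8, 213.7, 58.1]
tcp_rot: [0.233, 1.557, -0.229]
contact_force: [-0.2, -0.3, -0.4]
gripper_width: 0.005
```

Emit:
jog_arm --steps '[[[0, 0, 0], [0.001, 0, 0], 255], [[0, 0, 0], [0.001, 0, 0], 255]]'

```text
t: 10.05
ee_pos: [505.8, 213.7, 56.9]
tcp_rot: [0.233, 1.557, -0.229]
contact_force: [0.7, -0.3, -1.1]
gripper_width: 0.003
```

Emit:
jog_arm --steps '[[[0, 0, 0], [0.001, 0, 0], 255], [[0, 0, 0], [0.001, 0, 0], 255]]'

```text
t: 10.25
ee_pos: [505.7, 213.6, 55.8]
tcp_rot: [0.233, 1.557, -0.229]
contact_force: [0.3, 0.4, -0.9]
gripper_width: 0.008
```

Emit:
jog_arm --steps '[[[0, 0, 0], [0.001, 0, 0], 255], [[0, 0, 0], [0.001, 0, 0], 255]]'

```text
t: 10.45
ee_pos: [505.7, 213.6, 54.7]
tcp_rot: [0.233, 1.558, -0.229]
contact_force: [0.2, -0.4, 0.3]
gripper_width: -0.001
```

Run:
```python
from fit import *
o=monitor.get_obs();print(o['contact_force'],o['ee_pos'],o['tau'],o['qpos']); R=Rn.from_rotvec(o['tcp_rot'])
p=np.load('fit.npy')[0]; cr=[]
for c in('top','scene'):
    f=np.mean([optics.grab_frame(c).astype(float) for _ in range(4)],0)
    im=cv2.resize(f,None,fx=5,fy=5,interpolation=cv2.INTER_CUBIC)
    im=(255*np.clip((im-3)/130,0,1)**.6).astype(np.uint8)
    for b in(59,80):
      q=[o['ee_pos']+R.apply([-b,a*95,s*37]) for a,s in((1,1),(1,-1),(-1,-1),(-1,1))]
      cv2.polylines(im,[np.round((px(c,q)+.5)*5).astype(np.int32)],True,(255,0,255) if b==59 else (0,255,255),1)
    for dz in(-11,0): cv2.circle(im,((px(c,[o['ee_pos']+[0,0,dz]])[0]+.5)*5).astype(int).tolist(),3,(0,255,0),1)
    u=((px(c,[[p[0],p[1],100]])[0]+.5)*5).astype(int); print(c,u-[200,250])
    cr.append(im[u[1]-250:u[1]+250,u[0]-200:u[0]+200])
save(np.hstack(cr),'press4.png')
```

```text
[ 0.24 -0.37  0.26] [505.66 213.58  54.68] [ -0.05 -50.2  -22.95 -28.71  -0.03   0.01  -0.01] [ 0.5   0.68 -1.27  1.79  0.7   1.21  0.3 ]
top [740 940]
scene [1359  462]
```

View pics/press4.png

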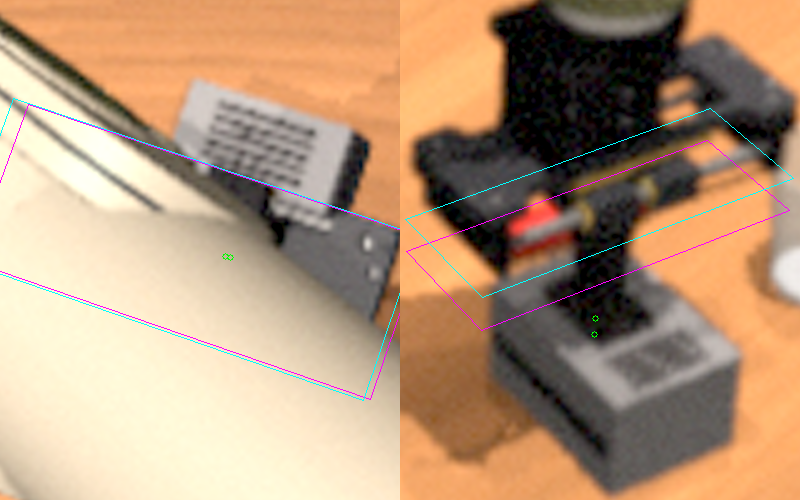

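Still free. The body's right-hand end in the top view agrees with the reported xy, while in the scene view it sits well higher than expected. The height offset has to be felt, so I go on in small checked batches.

Emit:
jog_arm --steps '[[[0, 0, 0], [0.001, 0, 0], 255], [[0, 0, 0], [0.002, 0, 0], 255]]'

```text
t: 11.05
ee_pos: [505.7, 213.7, 52.8]
tcp_rot: [0.233, 1.557, -0.229]
contact_force: [-1.0, 0.6, 3.3]
gripper_width: 0.004
```

Emit:
jog_arm --steps '[[[0, 0, 0], [0.001, 0, 0], 255], [[0, 0, 0], [0.002, 0, 0], 255]]'

```text
t: 11.25
ee_pos: [505.9, 213.9, 51.1]
tcp_rot: [0.233, 1.557, -0.229]
contact_force: [-1.2, -0.5, 5.6]
gripper_width: 0.003
```

Contact at a reported z of about 53.3, so the tips touch some 23 mm "lower" than the reported frame says. I use this contact as my height reference and press on.

Emit:
jog_arm --steps '[[[0, 0, 0], [0.001, 0, 0], 255], [[0, 0, 0], [0.001, 0, 0], 255]]'

```text
t: 11.45
ee_pos: [505.9, 214.0, 50.2]
tcp_rot: [0.233, 1.557, -0.229]
contact_force: [-1.2, -1.1, 5.3]
gripper_width: 0.004
```

Emit:
jog_arm --steps '[[[0, 0, 0], [0.001, 0, 0], 255], [[0, 0, 0], [0.001, 0, 0], 255]]'

```text
t: 11.65
ee_pos: [506.1, 214.1, 49.5]
tcp_rot: [0.233, 1.557, -0.228]
contact_force: [-1.1, -0.5, 4.3]
gripper_width: 0.009
```

Emit:
jog_arm --steps '[[[0, 0, 0], [0.001, 0, 0], 255], [[0, 0, 0], [0.0015, 0, 0], 255]]'

```text
t: 11.85
ee_pos: [506.3, 214.2, 48.2]
tcp_rot: [0.234, 1.556, -0.228]
contact_force: [-1.1, -1.6, 6.2]
gripper_width: 0.004
```

Emit:
jog_arm --steps '[[[0, 0, 0], [0.001, 0, 0], 255], [[0, 0, 0], [0.001, 0, 0], 255]]'

```text
t: 12.05
ee_pos: [506.5, 214.5, 47.8]
tcp_rot: [0.234, 1.556, -0.228]
contact_force: [-2.4, -0.9, 7.8]
gripper_width: 0.004
```

Emit:
jog_arm --steps '[[[0, 0, 0], [0.001, 0, 0], 255], [[0, 0, 0], [0.0015, 0, 0], 255]]'

```text
t: 12.25
ee_pos: [506.9, 214.9, 47.2]
tcp_rot: [0.234, 1.555, -0.228]
contact_force: [-3.8, -2.7, 14.9]
gripper_width: 0.003
```

At the stiff stop (14.9 N), so it has clicked. Rise and open.

Emit:
jog_arm --steps '[[[0, 0, 0], [-0.008, 0, 0], 255], [[0, 0, 0], [-0.02, 0, 0], 255], [[0, 0, 0], [-0.045, 0, 0], 255], [[0, 0, 0], [-0.045, 0, 0], 0], [[0, 0, 0], [-0.045, 0, 0], 0], [[0, 0, 0], [-0.045, 0, 0], 0], [[0, 0, 0], [-0.045, 0, 0], 0], [[0, 0, 0], [-0.045, 0, 0], 0]]'

```text
t: 13.05
ee_pos: [506.4, 214.7, 91.7]
tcp_rot: [0.234, 1.555, -0.228]
contact_force: [0.1, -0.4, -0.3]
gripper_width: 0.378
```

```bash
python3 go.py 506 214.3 54.5 -.29
python3 - <<'E'
from fit import *
p=np.load('fit.npy')[0]; c='scene'
f=np.mean([optics.grab_frame(c).astype(float) for _ in range(3)],0)
r=nets.cut_out('battery_center',c); print([(q['uv'],q['confidence'],q['region'].sum()) for q in r])
im=cv2.resize(f,None,fx=7,fy=7,interpolation=cv2.INTER_CUBIC)
im=(255*np.clip((im-3)/110,0,1)**.6).astype(np.uint8)
for zs in((85.5,),(64,)):
    cv2.polylines(im,[np.round((px(c,corners(p,(-28,28,-18,18),zs))+.5)*7).astype(np.int32)],True,(255,0,255),1)
u=((px(c,[[p[0],p[1],100]])[0]+.5)*7).astype(int)
save(im[u[1]-300:u[1]+250,u[0]-300:u[0]+300],'pop.png')
E
```

```text
t 13.05 pos [506.3892 214.6552  91.7444] F [ 0.1301 -0.3698 -0.2926] w 0.3780182017595961 q [ 0.5249  0.6419 -1.3143  1.7588  0.6532  1.2626  0.3226]
[[ 0.0035  0.2898  0.9571]
 [ 0.0032  0.9571 -0.2898]
 [-1.      0.0041  0.0025]]
turn [-0.0383  0.0235 -0.0392] shift [ 0.0372 -0.0006 -0.0004]
[([312.0, 152.9], 0.89, np.int64(388)), ([331.8, 268.8], 0.3, np.int64(803)), ([227.0, 178.6], 0.2, np.int64(750))]
```

View pics/pop.png

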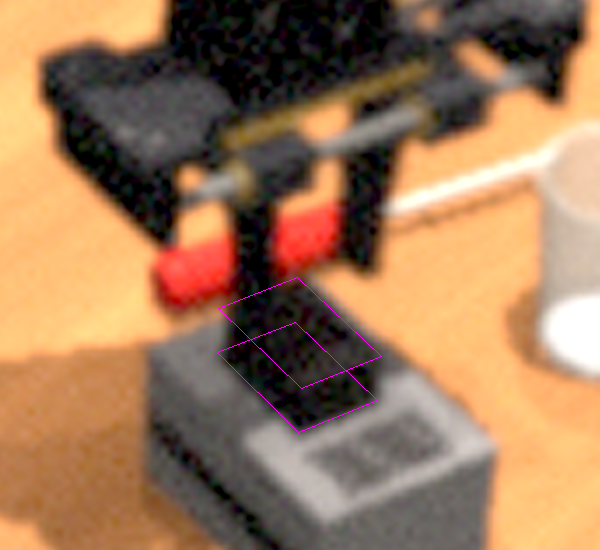

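Battery stands out (top outline matches 85.5 mm at (300,330)). Open, go down, grip.

Emit:
jog_arm --steps '[[[0, 0, 0], [0, 0, 0], 0], [[0, 0, 0], [0, 0, 0], 0], [[0, 0, 0], [0, 0, 0], 0], [[0, 0, 0], [0.018, 0, 0], 0], [[0, 0, 0], [0.032, 0, 0], 0], [[0, 0, 0], [0.037, 0, 0], 0], [[0, 0, 0], [0.037, 0, 0], 0]]'

```text
t: 13.95
ee_pos: [506.0, 214.7, 53.9]
tcp_rot: [0.233, 1.557, -0.228]
contact_force: [0.9, 0.7, 0.2]
gripper_width: 0.995
```

Emit:
jog_arm --steps '[[[0, 0, 0], [0, 0, 0], 255], [[0, 0, 0], [0, 0, 0], 255], [[0, 0, 0], [0, 0, 0], 255], [[0, 0, 0], [0, 0, 0], 255], [[0, 0, 0], [0, 0, 0], 255], [[0, 0, 0], [0, 0, 0], 255], [[0, 0, 0], [0, 0, 0], 255]]' --grip_force 20

```text
t: 14.65
ee_pos: [506.0, 214.6, 53.9]
tcp_rot: [0.233, 1.557, -0.228]
contact_force: [0.2, -0.2, 0.4]
gripper_width: 0.45
```

```bash
python3 go.py 506 214.3 54.5 -.29
```

```text
t 14.65 pos [506.0336 214.6299  53.8971] F [ 0.1743 -0.21    0.4226] w 0.4502864316638594 q [ 0.4937  0.6807 -1.2675  1.7911  0.6974  1.206   0.2951]
[[ 0.0022  0.2896  0.9571]
 [ 0.0029  0.9571 -0.2896]
 [-1.      0.0034  0.0013]]
turn [-0.0364  0.0122 -0.0327] shift [-0.0006 -0.0003  0.0001]
```

Emit:
jog_arm --steps '[[[0, 0, 0], [0, 0, 0], 255], [[0, 0, 0], [0, 0, 0], 255], [[0, 0, 0], [0, 0, 0], 255], [[0, 0, 0], [-0.01, 0, 0], 255], [[0, 0, 0], [-0.03, 0, 0], 255], [[0, 0, 0], [-0.06, 0, 0], 255], [[0, 0, 0], [-0.1, 0, 0], 255], [[0, 0, 0], [-0.1, 0, 0], 255]]'

```text
t: 15.45
ee_pos: [507.4, 216.3, 159.0]
tcp_rot: [0.236, 1.551, -0.224]
contact_force: [-0.1, 0.3, -2.0]
gripper_width: 0.408
```

```bash
python3 go.py 474.3 -208.6 160 -.21 474.3 -208.6 160 -.29
```

```text
t 15.45 pos [507.4008 216.318  159.0356] F [-0.0882  0.3166 -2.0465] w 0.40752779512043685 q [ 0.568   0.5767 -1.3822  1.686   0.5807  1.362   0.3696]
[[ 0.008   0.2891  0.9573]
 [ 0.0059  0.9573 -0.2891]
 [-1.      0.008   0.0059]]
turn [-0.7955  0.0598 -0.0738] shift [-0.0037 -0.4163  0.0912]
turn [-0.0315  0.0568 -0.0761] shift [-0.0037 -0.4163  0.0912]
```

Held (35.5 mm opening, 2 N weight). Over to the grinder.

Emit:
jog_arm --steps '[[[-0.8, 0, 0], [-0.004, -0.416, 0.091], 255], [[-0.8, 0, 0], [-0.004, -0.416, 0.091], 255], [[-0.8, 0, 0], [-0.004, -0.416, 0.091], 255], [[-0.8, 0, 0], [-0.004, -0.416, 0.091], 255], [[-0.8, 0, 0], [-0.004, -0.416, 0.091], 255], [[-0.8, 0, 0], [-0.004, -0.416, 0.091], 255], [[-0.8, 0, 0], [-0.004, -0.416, 0.091], 255], [[-0.8, 0, 0], [-0.004, -0.416, 0.091], 255]]'

```text
t: 16.25
ee_pos: [475.2, -186.3, 160.0]
tcp_rot: [0.169, 1.557, -0.16]
contact_force: [0.8, 0.0, -1.4]
gripper_width: 0.412
```

```bash
python3 go.py 474.3 -208.6 120 -.21
```

```text
t 16.25 pos [ 475.2046 -186.3414  159.9665] F [ 0.7932  0.0396 -1.4127] w 0.4120091108040311 q [ 1.4469  0.4372 -1.3917  1.7819  0.442   1.296   1.3099]
[[ 0.0078  0.2083  0.978 ]
 [ 0.0049  0.9781 -0.2083]
 [-1.      0.0064  0.0066]]
turn [ 0.0017  0.0634 -0.0613] shift [ 0.0398 -0.0222  0.0035]
```

Emit:
jog_arm --steps '[[[0, 0.06, -0.06], [0.02, -0.022, 0.0035], 255], [[0, 0.06, -0.06], [0.05, -0.022, 0.0035], 255], [[0, 0.06, -0.06], [0.065, -0.022, 0.0035], 255], [[0, 0.06, -0.06], [0.065, -0.022, 0.0035], 255], [[0, 0.06, -0.06], [0.065, -0.022, 0.0035], 255]]'

```text
t: 16.75
ee_pos: [475.0, -207.3, 95.6]
tcp_rot: [0.163, 1.564, -0.163]
contact_force: [-0.5, 0.2, -1.4]
gripper_width: 0.41
```

```bash
python3 go.py 474.3 -208.6 75 -.21
python3 - <<'E'
from fit import *
o=monitor.get_obs(); p=np.load('fit.npy')[1]; cr=[]
b=[o['ee_pos'][0]+.1,o['ee_pos'][1]-.1,-.215]; zb=o['ee_pos'][2]-16.4
for c in('scene','top'):
    f=np.mean([optics.grab_frame(c).astype(float) for _ in range(3)],0)
    im=cv2.resize(f,None,fx=6,fy=6,interpolation=cv2.INTER_CUBIC)
    im=(255*np.clip((im-3)/160,0,1)**.6).astype(np.uint8)
    for q,bx,zs,col in((p,(-29.5,29.5,-19.5,19.5),(64,),(255,0,255)),(b,(-28,28,-18,18),(zb,),(0,160,0)),(b,(-28,28,-18,18),(zb+48,),(0,255,255))):
        cv2.polylines(im,[np.round((px(c,corners(q,bx,zs))+.5)*6).astype(np.int32)],True,col,1)
    u=((px(c,[[p[0],p[1],80]])[0]+.5)*6).astype(int)
    cr.append(im[u[1]-250:u[1]+200,u[0]-200:u[0]+200])
save(np.hstack(cr),'over2.png')
E
```

```text
t 16.75 pos [ 475.0296 -207.2569   95.6343] F [-0.4925  0.1616 -1.3865] w 0.4095662424846044 q [ 1.3796  0.521  -1.2909  1.8317  0.5374  1.2054  1.2824]
[[ 0.0008  0.2065  0.9785]
 [ 0.0002  0.9785 -0.2065]
 [-1.      0.0004  0.0008]]
turn [ 0.0196  0.0074 -0.0035] shift [ 0.0206 -0.0015 -0.0005]
```

View pics/over2.png

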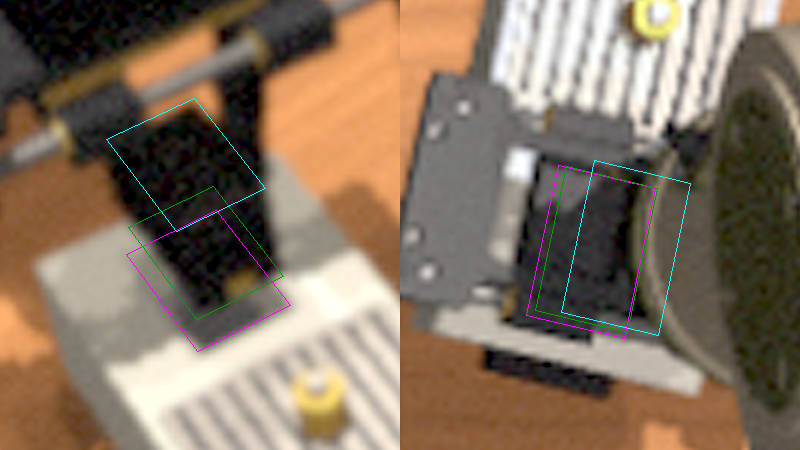

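The battery (green bottom outline, front corner (198,315)) hangs over the bay (magenta) as predicted. Lower it in.

Emit:
jog_arm --steps '[[[0, 0, 0], [0.008, -0.0015, -0.0005], 255], [[0, 0, 0], [0.014, -0.0015, -0.0005], 255], [[0, 0, 0], [0.016, -0.0015, -0.0005], 255], [[0, 0, 0], [0.018, -0.0015, -0.0005], 255], [[0, 0, 0], [0.018, -0.0015, -0.0005], 255]]'

```text
t: 17.55
ee_pos: [474.0, -209.5, 77.2]
tcp_rot: [0.164, 1.564, -0.165]
contact_force: [0.6, -0.4, -1.0]
gripper_width: 0.414
```

Emit:
jog_arm --steps '[[[0, 0, 0], [0.002, 0, 0], 255], [[0, 0, 0], [0.004, 0, 0], 255], [[0, 0, 0], [0.004, 0, 0], 255]]'

```text
t: 17.85
ee_pos: [473.9, -209.5, 73.0]
tcp_rot: [0.164, 1.564, -0.165]
contact_force: [-0.5, 0.4, -2.0]
gripper_width: 0.413
```

Emit:
jog_arm --steps '[[[0, 0, 0], [0.003, 0, 0], 255], [[0, 0, 0], [0.006, 0, 0], 255], [[0, 0, 0], [0.008, 0, 0], 255], [[0, 0, 0], [0.008, 0, 0], 255]]'

```text
t: 18.25
ee_pos: [473.7, -209.5, 64.6]
tcp_rot: [0.165, 1.564, -0.164]
contact_force: [-0.3, -0.1, -1.1]
gripper_width: 0.409
```

Emit:
jog_arm --steps '[[[0, 0, 0], [0.003, 0, 0], 255], [[0, 0, 0], [0.005, 0, 0], 255], [[0, 0, 0], [0.005, 0, 0], 255]]'

```text
t: 18.55
ee_pos: [473.5, -209.4, 59.3]
tcp_rot: [0.165, 1.565, -0.164]
contact_force: [-0.7, 0.2, -2.3]
gripper_width: 0.407
```

Emit:
jog_arm --steps '[[[0, 0, 0], [0.002, 0, 0], 255], [[0, 0, 0], [0.004, 0, 0], 255], [[0, 0, 0], [0.004, 0, 0], 255]]'

```text
t: 18.85
ee_pos: [473.3, -209.4, 55.0]
tcp_rot: [0.165, 1.565, -0.164]
contact_force: [-0.6, 0.3, -1.6]
gripper_width: 0.412
```

Emit:
jog_arm --steps '[[[0, 0, 0], [0.001, 0, 0], 255], [[0, 0, 0], [0.0015, 0, 0], 255]]'

```text
t: 19.05
ee_pos: [473.5, -209.4, 53.7]
tcp_rot: [0.165, 1.565, -0.164]
contact_force: [0.2, -0.2, 2.1]
gripper_width: 0.407
```

Seated on the platform. Open, rise, close.

Emit:
jog_arm --steps '[[[0, 0, 0], [0, 0, 0], 40], [[0, 0, 0], [0, 0, 0], 40], [[0, 0, 0], [0, 0, 0], 40], [[0, 0, 0], [0, 0, 0], 40], [[0, 0, 0], [0, 0, 0], 40], [[0, 0, 0], [-0.02, 0, 0], 40], [[0, 0, 0], [-0.04, 0, 0], 40], [[0, 0, 0], [-0.04, 0, 0], 255]]'

```text
t: 19.85
ee_pos: [474.9, -209.6, 95.8]
tcp_rot: [0.164, 1.562, -0.165]
contact_force: [0.6, -0.5, 0.8]
gripper_width: 0.804
```

Emit:
jog_arm --steps '[[[0, 0, 0], [0, 0, 0], 255], [[0, 0, 0], [0, 0, 0], 255], [[0, 0, 0], [0, 0, 0], 255], [[0, 0, 0], [0, 0, 0], 255], [[0, 0, 0], [0, 0, 0], 255], [[0, 0, 0], [0, 0, 0], 255], [[0, 0, 0], [0, 0, 0], 255], [[0, 0, 0], [0, 0, 0], 255]]'

```text
t: 20.65
ee_pos: [474.9, -209.6, 95.8]
tcp_rot: [0.164, 1.562, -0.165]
contact_force: [0.1, -0.3, -0.5]
gripper_width: 0.11
```

```bash
python3 go.py 474 -209 76 -.21
python3 - <<'E'
from fit import *
p=np.load('fit.npy')[1]; c='scene'
f=np.mean([optics.grab_frame(c).astype(float) for _ in range(3)],0)
im=cv2.resize(f,None,fx=7,fy=7,interpolation=cv2.INTER_CUBIC)
im=(255*np.clip((im-3)/160,0,1)**.6).astype(np.uint8)
for zs in((85.5,),(64,)):
    cv2.polylines(im,[np.round((px(c,corners(p,(-28,28,-18,18),zs))+.5)*7).astype(np.int32)],True,(255,0,255),1)
u=((px(c,[[p[0],p[1],90]])[0]+.5)*7).astype(int)
save(im[u[1]-250:u[1]+250,u[0]-300:u[0]+300],'stand.png')
E
```

```text
t 20.65 pos [ 474.9061 -209.5984   95.7882] F [ 0.1171 -0.2573 -0.5464] w 0.1101996386339 q [ 1.3829  0.5203 -1.29    1.8313  0.5381  1.2038  1.2849]
[[ 0.0025  0.2078  0.9782]
 [-0.0011  0.9782 -0.2078]
 [-1.     -0.0006  0.0027]]
turn [0.0061 0.0254 0.0054] shift [ 0.0198  0.0004 -0.0011]
```

View pics/stand.png

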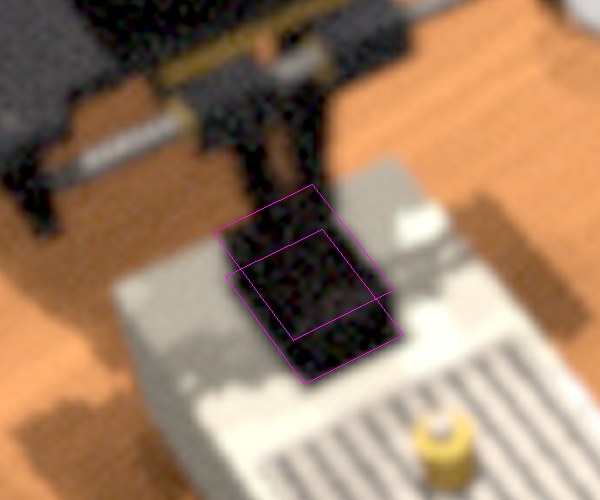

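Battery stands upright in the grinder's bay (outline matches at (305,290)). Now press.

Emit:
jog_arm --steps '[[[0, 0, 0], [0.01, 0, -0.001], 255], [[0, 0, 0], [0.018, 0, -0.001], 255], [[0, 0, 0], [0.022, 0, -0.001], 255], [[0, 0, 0], [0.024, 0, -0.001], 255], [[0, 0, 0], [0.026, 0, -0.001], 255], [[0, 0, 0], [0.028, 0, -0.001], 255]]'

```text
t: 21.4
ee_pos: [474.2, -209.5, 67.9]
tcp_rot: [0.164, 1.562, -0.165]
contact_force: [-1.2, 0.9, 2.7]
gripper_width: 0.009
```

Emit:
jog_arm --steps '[[[0, 0, 0], [0.002, 0, 0], 255], [[0, 0, 0], [0.004, 0, 0], 255], [[0, 0, 0], [0.005, 0, 0], 255]]'

```text
t: 21.7
ee_pos: [474.4, -209.5, 62.9]
tcp_rot: [0.163, 1.561, -0.165]
contact_force: [-0.5, 0.3, 3.7]
gripper_width: 0.008
```

Emit:
jog_arm --steps '[[[0, 0, 0], [0.002, 0, 0], 255], [[0, 0, 0], [0.004, 0, 0], 255]]'

```text
t: 21.9
ee_pos: [474.5, -209.5, 58.9]
tcp_rot: [0.164, 1.561, -0.165]
contact_force: [-0.4, 1.1, 4.2]
gripper_width: 0.004
```

Emit:
jog_arm --steps '[[[0, 0, 0], [0.0015, 0, 0], 255], [[0, 0, 0], [0.003, 0, 0], 255]]'

```text
t: 22.1
ee_pos: [474.5, -209.5, 55.7]
tcp_rot: [0.163, 1.561, -0.165]
contact_force: [-1.4, -0.7, 4.3]
gripper_width: 0.006
```

Emit:
jog_arm --steps '[[[0, 0, 0], [0.001, 0, 0], 255], [[0, 0, 0], [0.001, 0, 0], 255]]'

```text
t: 22.3
ee_pos: [474.5, -209.5, 54.6]
tcp_rot: [0.163, 1.561, -0.165]
contact_force: [-1.6, 0.5, 4.1]
gripper_width: 0.003
```

Emit:
jog_arm --steps '[[[0, 0, 0], [0.001, 0, 0], 255], [[0, 0, 0], [0.001, 0, 0], 255]]'

```text
t: 22.5
ee_pos: [474.6, -209.5, 53.6]
tcp_rot: [0.163, 1.561, -0.165]
contact_force: [-1.0, -0.0, 4.1]
gripper_width: 0.005
```

Emit:
jog_arm --steps '[[[0, 0, 0], [0.001, 0, 0], 255], [[0, 0, 0], [0.001, 0, 0], 255]]'

```text
t: 22.7
ee_pos: [474.6, -209.4, 52.6]
tcp_rot: [0.163, 1.561, -0.165]
contact_force: [0.1, 0.5, 4.7]
gripper_width: 0.006
```

Emit:
jog_arm --steps '[[[0, 0, 0], [0.001, 0, 0], 255], [[0, 0, 0], [0.001, 0, 0], 255]]'

```text
t: 22.9
ee_pos: [474.6, -209.4, 51.6]
tcp_rot: [0.163, 1.561, -0.165]
contact_force: [-0.9, 0.0, 5.6]
gripper_width: 0.009
```

Emit:
jog_arm --steps '[[[0, 0, 0], [0.001, 0, 0], 255], [[0, 0, 0], [0.001, 0, 0], 255]]'

```text
t: 23.1
ee_pos: [474.7, -209.5, 50.6]
tcp_rot: [0.163, 1.561, -0.165]
contact_force: [-1.4, 0.5, 5.9]
gripper_width: 0.002
```

Emit:
jog_arm --steps '[[[0, 0, 0], [0.001, 0, 0], 255], [[0, 0, 0], [0.001, 0, 0], 255]]'

```text
t: 23.3
ee_pos: [474.7, -209.5, 49.6]
tcp_rot: [0.164, 1.561, -0.165]
contact_force: [-1.0, 0.1, 4.8]
gripper_width: 0.008
```

Emit:
jog_arm --steps '[[[0, 0, 0], [0.001, 0, 0], 255], [[0, 0, 0], [0.001, 0, 0], 255]]'

```text
t: 23.5
ee_pos: [474.7, -209.5, 48.7]
tcp_rot: [0.163, 1.561, -0.165]
contact_force: [-1.2, -0.2, 5.7]
gripper_width: 0.006
```

Emit:
jog_arm --steps '[[[0, 0, 0], [0.001, 0, 0], 255], [[0, 0, 0], [0.001, 0, 0], 255]]'

```text
t: 23.7
ee_pos: [474.8, -209.5, 47.8]
tcp_rot: [0.163, 1.561, -0.165]
contact_force: [-0.7, 0.7, 5.9]
gripper_width: 0.006
```

Emit:
jog_arm --steps '[[[0, 0, 0], [0.001, 0, 0], 255], [[0, 0, 0], [0.001, 0, 0], 255]]'

```text
t: 23.9
ee_pos: [474.9, -209.5, 47.0]
tcp_rot: [0.163, 1.56, -0.165]
contact_force: [-1.6, -0.1, 6.7]
gripper_width: 0.003
```

Emit:
jog_arm --steps '[[[0, 0, 0], [0.001, 0, 0], 255], [[0, 0, 0], [0.001, 0, 0], 255]]'

```text
t: 24.1
ee_pos: [475.2, -209.6, 46.5]
tcp_rot: [0.163, 1.56, -0.165]
contact_force: [-2.7, 0.7, 10.3]
gripper_width: 0.007
```

Emit:
jog_arm --steps '[[[0, 0, 0], [0.0006, 0, 0], 255], [[0, 0, 0], [0.0006, 0, 0], 255]]'

```text
t: 24.3
ee_pos: [475.3, -209.6, 46.4]
tcp_rot: [0.163, 1.56, -0.166]
contact_force: [-2.6, 0.8, 11.1]
gripper_width: 0.007
```

11 N against the stop. Let go and rise well clear.

Emit:
jog_arm --steps '[[[0, 0, 0], [-0.006, 0, 0], 255], [[0, 0, 0], [-0.015, 0, 0], 255], [[0, 0, 0], [-0.05, 0, 0], 255], [[0, 0, 0], [-0.1, 0, 0], 255], [[0, 0, 0], [-0.15, 0, 0], 255], [[0, 0, 0], [-0.15, 0, 0], 255], [[0, 0, 0], [-0.15, 0, 0], 255], [[0, 0, 0], [-0.15, 0, 0], 255]]'

```text
t: 25.1
ee_pos: [474.0, -209.4, 195.5]
tcp_rot: [0.163, 1.561, -0.166]
contact_force: [-0.2, -0.5, -0.2]
gripper_width: 0.006
```

Run:
```python
from fit import *
print(monitor.get_obs()['t'])
F=np.load('fit.npy'); cr=[]; c='scene'
f=np.mean([optics.grab_frame(c).astype(float) for _ in range(3)],0)
full=cv2.resize((255*np.clip((f-3)/160,0,1)**.6).astype(np.uint8),(400,300))
for n in('cup_mid','cup_side','water','frit_jar','pliers','glass_tile'):
    r=nets.find_in(n,c); print(n,r[0]['uv'] if r else None)
im=cv2.resize(f,None,fx=6,fy=6,interpolation=cv2.INTER_CUBIC)
im=(255*np.clip((im-3)/160,0,1)**.6).astype(np.uint8); p=F[1]
for z,col in((64,(255,0,255)),(68,(0,255,255))):
    cv2.polylines(im,[np.round((px(c,corners(p,(-28,28,-18,18),(z,)))+.5)*6).astype(np.int32)],True,col,1)
u=((px(c,[[p[0],p[1],70]])[0]+.5)*6).astype(int)
save(np.hstack([im[u[1]-150:u[1]+150,u[0]-200:u[0]+200],full]),'lock.png')
```

```text
25.1
cup_mid [227.8, 176.9]
cup_side [356.5, 137.3]
water [389.8, 161.5]
frit_jar [154.9, 312.9]
pliers [113.4, 295.8]
glass_tile [331.8, 267.9]
```

View pics/lock.png

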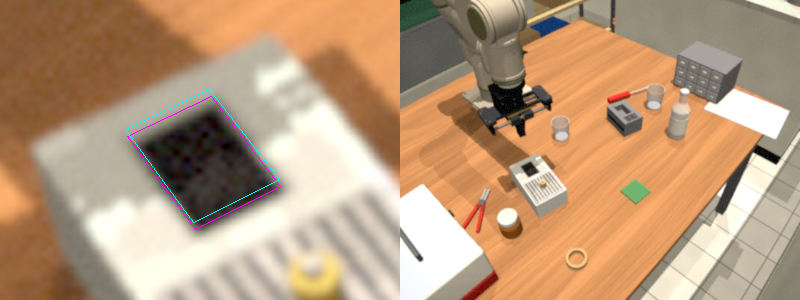

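```bash
python3 -c "
from h import *
print(manip.job_done())"
```

```text
the job is handed in; nothing more can be done
None
```

The battery is out of the charger and locked in the grinder's bay, its top nearly level with the housing. I handed the job in at about 25 s of the 56 s allowed.

- **Charger:** I pressed the locked battery until it met the stiff stop at 14.9 N. It sprang up, I gripped it (35.5 mm opening, about 2 N of weight) and lifted it out.
- **Grinder:** I lowered the battery in and felt only light contact as it sat on the platform. I released it, then pressed it with closed fingers. The spring gave 4 to 7 N, and I stopped at 11.1 N against the stop.
- **Last checks:** The final picture shows the battery's top close to the 64 to 68 mm outlines, so it stayed down after release. The gripper is well clear and reads no force.

Some things disagreed:
- **Height reading:** The fingertips first touched the battery about 23 mm lower than the reported tool height and the stated 11 mm fingertip length implied. I used the felt contact as the height reference from then on.
- **Other objects:** The cups, bottle, jar, pliers and tile look to be in their places. The network put cup_mid about 3 px from its first reading. I took that for detection noise, since nothing passed near the cup, but I did not measure it again.
- **Pictures:** I viewed 12, two over the budget.

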